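Close the specimen cells and start the press cycle

ROBOT

A 6-joint arm with a two-finger parallel gripper is mounted at the origin on the work surface. World frame = base frame: x ahead of the robot, y to its left, z up, the work surface at z = 0. Lengths are in m, angles in degrees, forces in N, time in s.
With the tool pointing down it reaches from about 0.3 to 0.75 m from the base axis. Payload 8.5 kg.
Tool frame: the origin (TCP) lies midway between the tips of the shut fingers; the grasp point (between the pads) lies 19 mm behind it; z points along the fingers, y is the line along which they close (so a half turn about z gives the same grasp; the last joint's range is limited). The gripper opens to 85 mm and grips with 20 to 120 N. Pads are 22 mm wide; open, the fingers measure 114 mm over their backs; the gripper's body (76 mm by 85 mm) begins 54 mm behind the grasp point. The pads swing forward as they close: fully open they stand 13 mm farther back than shut.
Start: joints at [-75.533, 21.807, 74.336, -0, 83.858, -12.336], TCP at [0.248, -0.491, 0.231] pointing down, gripper open.
Joint ranges: [-178.18, 178.18], [-50.72, 133.34], [12.68, 142.11], [-81.47, 261.47], [9.98, 163.14], [-165.26, 165.26]. Speed limits (degrees/s): [136.94, 136.94, 180, 180, 180, 180].

INTERFACE

Orientations are given as [roll, pitch, yaw] about the fixed x, y, z axes, in that order (R = Rz(yaw) Ry(pitch) Rx(roll)).
In Python, from rig import manip gives the robot as it stands. The module is installed in compiled form; this text tells all that it offers.
- The arm moves only by the tool jog_arm, never from a script. Its argument "moves" is a list of rows, each a list of 2 entries, a list of its own where there are three numbers: the shift along the tool's x, y, z each as a share of 0.5 m, from -1 to 1, then the turn about the tool's z as a share of 0.12 rad, from -1 to 1. A call has exactly 10 rows; each row shifts and turns the commanded pose from where the row before left it, along the tool's axes as they then stand; what a row does not reach is not made up. A row lasts 1/8 s, in which the tool goes at most 62.5 mm and 10.7 degrees, less where a joint would pass 70% of its speed; a pose out of reach is approached as far as the arm can. A call with a number of a shift or a turn outside -1 to 1 is refused whole. A call with a gripper value outside its range is refused whole. "grip" is the opening, from 0 (shut) to 1 (fully open), set as the call begins (left out, the last holds). The fingers move at their own pace and stop on an object; the grip force is fixed at half the most. Time passes only in rows, so rows that do not move let the fingers close, or fill a call up. It gives the time, the measured TCP pose, the force, the opening and the grip force at its end, in the units of the state.
- manip.get_state(): the state, without advancing time (a new reading comes with each control period).
- manip.grab_frame(name): name is "scene" or "side" or "wrist"; returns (picture, depth): 480x640x3 uint8, red, green, blue; 480x640 float32, m along the optical axis (not along the pixel's ray), 0 where there is no reading.
- manip.get_calibration(name): a dict with "fx", "fy", "cx", "cy" (pixels), "pose" (4x4, takes a point from camera to world coordinates). Camera axes: x right, y down, z forward; pixel columns grow to the right and rows downward; lengths in m; the calibration is good to about 2 mm. A picture is of the moment at which its call begins: read the wrist's pose just before it. get_calibration takes no time and is no camera call; for the wrist camera it gives the pose at the moment of the call.
- manip.hand_in(): hands the job in; it is judged then, once.
The state is a dict: "t": time; "joints": joint angles; "dq": joint speeds; "tau": joint torques, N m; "position": TCP position; "orientation": TCP orientation; "force": force on the tool from outside, world axes, zero at the start; "torque": the same for the moment, N m; "finger_gap": finger opening in m; "grasp_force": force on a finger pad.
Only numpy, scipy, OpenCV 4.12 (cv2) and the standard library are available. Lean on these libraries where they do the work, as an engineer would, in place of code of your own. Each camera call takes 0.05 s, during which the arm holds its last target. There are 200 camera calls.

TASK

Set every orange-knobbed lid into a cell of the block, one to a cell in any order, and press each one down until its flange is fully home on the block; then lower the grey keeper plate over the two brass pins so the knobs come up through its windows, and press it down until it lies flush. Only then press the yellow button and, after letting it come up, the green button, each fully down; finish with everything released and both buttons up. Leave the red emergency stop alone and do not disturb the bottle or the screwdriver.

Things in the scene. Friction and masses are not known exactly. Their poses are not given: they have to be found in the camera images.
- block: Fixed block. Aluminium cell plate 120 x 166 mm (x, y), top at z 36 mm, six cell mouths at (+-30, 0 and +-56). At the y ends dark shoulders, top z 43.5, each with a brass pin, 10 mm thick, at (0, +-96), tapered tip at z 73.5. Four blue gasket pads stand 5 mm out of the shoulders and slide down stiffly (12 N in all). Base 130 x 230. Origin: centre of underside, on the bench; z up.
- cell1 (a point): Centre of a cell mouth, 35 mm wide, at (-30, 56) mm in the block frame, level with the cell plate top (z 36 mm). Inside, a blue seal slides down stiffly (6 N) and stays where pushed: a lid just set in rests with its flange 6 mm clear of the cell plate until pressed home.
- cell2 (a point): Centre of a cell mouth, 35 mm wide, at (30, 56) mm in the block frame, level with the cell plate top (z 36 mm). Inside, a blue seal slides down stiffly (6 N) and stays where pushed: a lid just set in rests with its flange 6 mm clear of the cell plate until pressed home.
- cell3 (a point): Centre of a cell mouth, 35 mm wide, at (-30, 0) mm in the block frame, level with the cell plate top (z 36 mm). Inside, a blue seal slides down stiffly (6 N) and stays where pushed: a lid just set in rests with its flange 6 mm clear of the cell plate until pressed home.
- cell4 (a point): Centre of a cell mouth, 35 mm wide, at (30, 0) mm in the block frame, level with the cell plate top (z 36 mm). Inside, a blue seal slides down stiffly (6 N) and stays where pushed: a lid just set in rests with its flange 6 mm clear of the cell plate until pressed home.
- cell5 (a point): Centre of a cell mouth, 35 mm wide, at (-30, -56) mm in the block frame, level with the cell plate top (z 36 mm). Inside, a blue seal slides down stiffly (6 N) and stays where pushed: a lid just set in rests with its flange 6 mm clear of the cell plate until pressed home.
- cell6 (a point): Centre of a cell mouth, 35 mm wide, at (30, -56) mm in the block frame, level with the cell plate top (z 36 mm). Inside, a blue seal slides down stiffly (6 N) and stays where pushed: a lid just set in rests with its flange 6 mm clear of the cell plate until pressed home.
- lid1: Loose lid, one of 3 to 5 alike (None if absent): steel plug 30 mm wide, 12 long, chamfered; steel flange 44 mm wide, 12 to 18 mm above the origin; orange knob 24 mm wide, 18 to 46 mm above it. 120 g, bottom-heavy. Origin: centre of plug underside; z up the knob. Origin is at z 24 mm when pressed home in a cell, 30 while proud, 0 on the bench.
- lid2: Loose lid, one of 3 to 5 alike (None if absent): steel plug 30 mm wide, 12 long, chamfered; steel flange 44 mm wide, 12 to 18 mm above the origin; orange knob 24 mm wide, 18 to 46 mm above it. 120 g, bottom-heavy. Origin: centre of plug underside; z up the knob. Origin is at z 24 mm when pressed home in a cell, 30 while proud, 0 on the bench.
- lid3: Loose lid, one of 3 to 5 alike (None if absent): steel plug 30 mm wide, 12 long, chamfered; steel flange 44 mm wide, 12 to 18 mm above the origin; orange knob 24 mm wide, 18 to 46 mm above it. 120 g, bottom-heavy. Origin: centre of plug underside; z up the knob. Origin is at z 24 mm when pressed home in a cell, 30 while proud, 0 on the bench.
- lid4: Loose lid, one of 3 to 5 alike (None if absent): steel plug 30 mm wide, 12 long, chamfered; steel flange 44 mm wide, 12 to 18 mm above the origin; orange knob 24 mm wide, 18 to 46 mm above it. 120 g, bottom-heavy. Origin: centre of plug underside; z up the knob. Origin is at z 24 mm when pressed home in a cell, 30 while proud, 0 on the bench.
- lid5: Loose lid, one of 3 to 5 alike (None if absent): steel plug 30 mm wide, 12 long, chamfered; steel flange 44 mm wide, 12 to 18 mm above the origin; orange knob 24 mm wide, 18 to 46 mm above it. 120 g, bottom-heavy. Origin: centre of plug underside; z up the knob. Origin is at z 24 mm when pressed home in a cell, 30 while proud, 0 on the bench.
- lid6: Loose lid, one of 3 to 5 alike (None if absent): steel plug 30 mm wide, 12 long, chamfered; steel flange 44 mm wide, 12 to 18 mm above the origin; orange knob 24 mm wide, 18 to 46 mm above it. 120 g, bottom-heavy. Origin: centre of plug underside; z up the knob. Origin is at z 24 mm when pressed home in a cell, 30 while proud, 0 on the bench.
- keeper: Loose grey keeper plate 120 x 220 x 8 mm (x, y, z), 500 g: 12 mm pin holes at (0, +-96), six 34 mm square windows at (+-30, 0 and +-56) for lid knobs, black handle block in the middle 16 (x) x 40 (y), 8 to 62 mm above the origin. Either way round. Origin: centre of underside; z up. On the gasket its origin is at z 48.5 mm; pressed flush, 43.5; lid knobs then reach 27 mm above its origin.
- yellow (a joint): Yellow 'reset' push button on its black station, 34 mm in diameter, sprung: 0 = up, 0.006 m = fully pressed (5 N). It counts as pressed beyond 0.004.
- yellow_top (a point): Centre of the top face of the yellow button; it is pressed straight down. The three stations may stand in any order.
- green (a joint): Green 'start' push button on its black station, 34 mm in diameter, sprung: 0 = up, 0.006 m = fully pressed (5 N). It counts as pressed beyond 0.004.
- green_top (a point): Centre of the top face of the green button; it is pressed straight down. The three stations may stand in any order.
- estop (a joint): Red emergency-stop button on a yellow station (not to be pressed), 34 mm in diameter, sprung: 0 = up, 0.006 m = fully pressed (5 N). It counts as pressed beyond 0.004.
- estop_top (a point): Centre of the top face of the red emergency-stop button; it is pressed straight down. The three stations may stand in any order.
- oil: Bystander: white plastic bottle with red cap, 48 mm in diameter, 110 mm tall. Origin: centre of its underside.
- driver: Bystander: screwdriver lying on the bench along its own x. Origin: under its middle.
Mind the look-alikes: they are no part of the job. What is shaped like the part that bears yellow but purple is not meant.

How it is judged (in metres and radians):
On the way, in this order (a step that is already met when the one before it is completed fails the run):
1. every lid present is pressed fully home in a cell ((horizontal distance between lid1 and cell1 below 0.004 m or horizontal distance between lid1 and cell2 below 0.004 m or horizontal distance between lid1 and cell3 below 0.004 m or horizontal distance between lid1 and cell4 below 0.004 m or horizontal distance between lid1 and cell5 below 0.004 m or horizontal distance between lid1 and cell6 below 0.004 m) and z of each of lid1, lid2, lid3, lid4, lid5, lid6 in the frame of block below 0.0265 m and angle between each of lid1, lid2, lid3, lid4, lid5, lid6's own z axis and vertical below 0.06 rad and (horizontal distance between lid2 and cell1 below 0.004 m or horizontal distance between lid2 and cell2 below 0.004 m or horizontal distance between lid2 and cell3 below 0.004 m or horizontal distance between lid2 and cell4 below 0.004 m or horizontal distance between lid2 and cell5 below 0.004 m or horizontal distance between lid2 and cell6 below 0.004 m) and (horizontal distance between lid3 and cell1 below 0.004 m or horizontal distance between lid3 and cell2 below 0.004 m or horizontal distance between lid3 and cell3 below 0.004 m or horizontal distance between lid3 and cell4 below 0.004 m or horizontal distance between lid3 and cell5 below 0.004 m or horizontal distance between lid3 and cell6 below 0.004 m) and (horizontal distance between lid4 and cell1 below 0.004 m or horizontal distance between lid4 and cell2 below 0.004 m or horizontal distance between lid4 and cell3 below 0.004 m or horizontal distance between lid4 and cell4 below 0.004 m or horizontal distance between lid4 and cell5 below 0.004 m or horizontal distance between lid4 and cell6 below 0.004 m) and (horizontal distance between lid5 and cell1 below 0.004 m or horizontal distance between lid5 and cell2 below 0.004 m or horizontal distance between lid5 and cell3 below 0.004 m or horizontal distance between lid5 and cell4 below 0.004 m or horizontal distance between lid5 and cell5 below 0.004 m or horizontal distance between lid5 and cell6 below 0.004 m) and (horizontal distance between lid6 and cell1 below 0.004 m or horizontal distance between lid6 and cell2 below 0.004 m or horizontal distance between lid6 and cell3 below 0.004 m or horizontal distance between lid6 and cell4 below 0.004 m or horizontal distance between lid6 and cell5 below 0.004 m or horizontal distance between lid6 and cell6 below 0.004 m)), for 0.2 s.
2. the keeper plate lies flush on the shoulders, over the pins (horizontal distance between keeper and block below 0.005 m and z of keeper in the frame of block below 0.0455 m and angle between the y axis of keeper and the y axis of block, either way round below 0.05 rad and angle between keeper's own z axis and vertical below 0.03 rad), for 0.2 s.
3. the yellow button is fully pressed, the green one is up (value of joint yellow above 0.004 m and value of joint green below 0.002 m), for 0.05 s.
4. the green button is fully pressed, the yellow one is up (value of joint green above 0.004 m and value of joint yellow below 0.002 m), for 0.05 s.
At the end, for the whole second after the job is handed in: Every lid present sits in a cell, upright, within 4 mm of its centre and 2.5 mm of fully home; the keeper plate is over the pins, square to the block (0.05 rad), level (0.03 rad) and within 2 mm of flush; yellow and green buttons are up; all at rest (all of step 1 and all of step 2 and value of joint each of yellow, green below 0.002 m and linear speed of each of keeper, lid1, lid2, lid3, lid4, lid5, lid6 below 0.02 m/s); the robot touches nothing.
It fails at once if the red emergency stop is pressed (value of joint estop above 0.003 m).
It fails at once if the yellow or green button is pressed while the keeper plate is not on the pins (value of joint any of yellow, green above 0.003 m and not (horizontal distance between keeper and block below 0.006 m and z of keeper in the frame of block below 0.052 m)).
It fails at once if the bottle is moved by more than 4 cm or knocked over (distance of oil from where it was at the start of the episode above 0.04 m or angle between oil's own z axis and vertical above 0.5 rad).
It fails at once if the screwdriver is moved by more than 4 cm (distance of driver from where it was at the start of the episode above 0.04 m).
Of lid1, lid2, lid3, lid4, lid5, lid6 only 3 to 5 are there at a start; the rules pass over those that are not, and their reading is None.
At some moment in a run one of lid1, lid2, lid3, lid4, lid5, lid6, keeper may be knocked a few centimetres aside while the robot is not near it.
Once in a run the grip may slacken for a moment while it holds something.
It also fails if it takes over 210 s, if anything falls off the work surface, if the arm or the gripper's body presses on something with over 40 N, if the wrist force passes 120 N, or if a joint passes its speed limit or range.

## Working session

There is one attempt and no reset: what is moved stays moved. The work goes in short steps, Python scripts to look and compute and a tool call to move; the robot and the scene stay as the last step left them, time stands still between calls to the robot, and variables do not carry over. Pictures are saved under pics/ and viewed, at most 14 in all, crops included, and the job is handed in when it is done.

Besides the shell and the picture viewer there is one more tool, called after "Call:" as name(argument=value, ...) on one line, values as JSON. jog_arm: Moves the arm, as the interface text tells. Its arguments: {"type":"object","properties":{"moves":{"type":"array"},"grip":{"type":"number"}},"required":["moves"]}

```bash
mkdir -p pics
cat > h.py <<'E'
import numpy as np, cv2
from rig import manip
def grab(n):
    c=manip.get_calibration(n); im,d=manip.grab_frame(n); return im,d,c
def save(im,f): cv2.imwrite('pics/'+f,cv2.cvtColor(im,cv2.COLOR_RGB2BGR))
def ray(c,u,v,z):
    P=np.array(c['pose']); r=P[:3,:3]@np.array([(u-c['cx'])/c['fx'],(v-c['cy'])/c['fy'],1]); o=P[:3,3]
    return o+r*(z-o[2])/r[2]
def cloud(d,c):
    v,u=np.mgrid[:480,:640]; P=np.array(c['pose'])
    p=np.stack([(u-c['cx'])/c['fx']*d,(v-c['cy'])/c['fy']*d,d],-1)
    return p@P[:3,:3].T+P[:3,3]
E
python3 - <<'E'
from h import *
for n in ['scene','side','wrist']:
    im,d,c=grab(n); save(im,n+'0.png'); np.savez('pics/'+n+'0.npz',im=im,d=d,**{k:np.array(v) for k,v in c.items()})
    print(n,np.round(c['pose'],3).tolist(),c['fx'],c['cx'],c['cy'])
print(manip.get_state())
E
```

```text
scene [[0.619, 0.639, -0.456, 1.161], [0.786, -0.508, 0.353, -0.432], [-0.006, -0.577, -0.817, 1.067], [0.0, 0.0, 0.0, 1.0]] 623.3551973262416 318.5548193972764 244.40839557430832
side [[-0.757, -0.475, 0.448, 0.174], [-0.653, 0.566, -0.504, 0.48], [-0.014, -0.674, -0.739, 0.737], [0.0, 0.0, 0.0, 1.0]] 505.8686009771671 317.6070590865892 232.90504325785827
wrist [[0.452, -0.854, -0.257, 0.313], [-0.892, -0.433, -0.129, -0.459], [-0.001, 0.288, -0.958, 0.375], [0.0, 0.0, 0.0, 1.0]] 432.91195216090057 316.6343316667095 237.73556878499343
{'t': 0.15, 'joints': array([-7.55336551e+01,  2.18332620e+01,  7.43717219e+01,  1.68631566e-03,
        8.38597060e+01, -1.23342754e+01]), 'dq': array([ 0.10895019, -0.01450121, -0.06611229,  0.03489889, -0.01428709,
       -0.05223029]), 'tau': array([ 4.12548843e-04, -4.48626459e+01, -2.31344533e+01, -2.48882034e-04,
        3.73956689e-03, -2.11581732e-05]), 'position': array([ 0.24794865, -0.49068959,  0.23086093]), 'orientation': array([-1.79937161e+02, -1.54564532e-02,  2.68004305e+01]), 'force': array([ 0.04460787, -1.03368086,  0.21405035]), 'torque': array([0.01359136, 0.03632579, 0.01687945]), 'grasp_force': 0.0, 'finger_gap': 0.0847896303632455}
```

View pics/scene0.png

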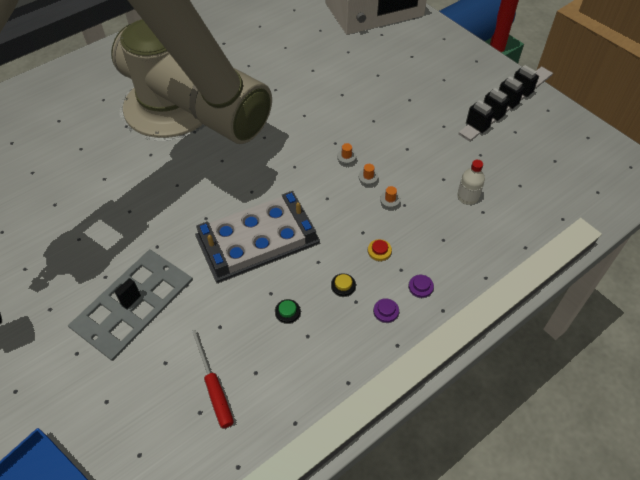

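View pics/side0.png

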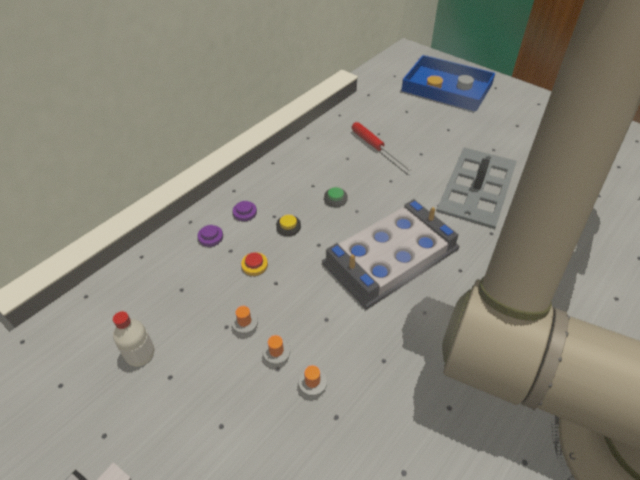

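The scene view shows three lids at (347,150), (369,171) and (391,194). The block is at (258,236), the keeper at (130,300) with its black handle at (127,292), yellow at (344,284), green at (288,310) and the red stop at (380,248). The side view agrees.

Possible mix-ups:
- For yellow: the purple buttons at (386,310) and (421,286), and the yellow-based stop at (380,248).
- For the lids: the orange and grey discs in the blue tray at side (435,81) and (465,82), and the red bottle cap at (477,166).

My choices are the orange knobs and the yellow button at (344,284).

```bash
cat > m.py <<'E'
from h import *
def load(n):
    z=np.load(f'pics/{n}.npz'); return z['im'],z['d'],{k:z[k] for k in ('pose','fx','fy','cx','cy')}
R={'orange':((6,150,120),(16,255,255)),'yellow':((21,150,90),(33,255,255)),'green':((50,120,50),(85,255,255)),'red':((172,150,80),(180,255,255)),'red2':((0,150,80),(5,255,255)),'blue':((100,120,60),(125,255,255)),'brass':((12,80,80),(22,220,255))}
def blobs(im,d,c,name,amin=25):
    hsv=cv2.cvtColor(im,cv2.COLOR_RGB2HSV); m=cv2.inRange(hsv,*[np.array(x) for x in R[name]])
    n,l,s,cen=cv2.connectedComponentsWithStats(m); P=cloud(d,c); out=[]
    for i in range(1,n):
        if s[i,4]<amin: continue
        p=P[(l==i)&(d>0)]
        if len(p)==0: continue
        zt=np.percentile(p[:,2],90); t=p[p[:,2]>zt-.004]
        mm=(t.min(0)+t.max(0))/2
        out.append((np.round(cen[i],1),s[i,4],np.round([*mm[:2],zt],4)))
    return out
E
python3 - <<'E'
from m import *
for n in ['scene0','side0']:
    im,d,c=load(n)
    for k in R:
        for b in blobs(im,d,c,k): 
            if b[2][2]<.15 and abs(b[2][1])<.9: print(n,k,*b)
    P=cloud(d,c)
    # keeper handle: dark pts high
    x=P[...,0];y=P[...,1];z=P[...,2]
    hsv=cv2.cvtColor(im,cv2.COLOR_RGB2HSV)
    print('pixel of block/keeper', P[300,130] if n=='scene0' else P[190,455], P[236,258] if n=='scene0' else P[255,395])
im,d,c=load('scene0'); save(cv2.resize(im[120:330,60:440],None,fx=2,fy=2),'crop0.png')
E
```

```text
scene0 orange [346.5 146.9] 59 [0.4199 0.2232 0.0505]
scene0 orange [368.5 167.4] 66 [0.4984 0.2232 0.05  ]
scene0 orange [391.  190.2] 70 [0.5766 0.2172 0.0505]
scene0 yellow [379.  253.1] 167 [0.6589 0.1145 0.016 ]
scene0 yellow [342.9 281.4] 217 [0.6774 0.0013 0.0257]
scene0 green [286.9 308.1] 245 [ 0.6563 -0.1207  0.0257]
scene0 red2 [476.7 164.9] 91 [0.6703 0.3636 0.1133]
scene0 red2 [379.5 246.9] 160 [0.6606 0.1139 0.0259]
scene0 red2 [217.8 399.6] 688 [ 0.7279 -0.3221  0.028 ]
scene0 blue [290.4 197.4] 66 [0.4604 0.0377 0.052 ]
scene0 blue [275.2 212.3] 97 [ 0.4604 -0.0055  0.0343]
scene0 blue [250.6 221.4] 103 [ 0.4478 -0.0596  0.0347]
scene0 blue [306.1 224.7] 73 [0.5385 0.0185 0.0523]
scene0 blue [204.4 228.8] 71 [ 0.4167 -0.1503  0.0517]
scene0 blue [225.5 230.7] 104 [ 0.4364 -0.1146  0.0337]
scene0 blue [286.6 232.9] 104 [ 0.5196 -0.0185  0.0339]
scene0 blue [261.5 242.5] 108 [ 0.5071 -0.0731  0.0341]
scene0 blue [235.8 252.2] 116 [ 0.4938 -0.1274  0.0337]
scene0 blue [217.7 258.1] 79 [ 0.495  -0.1677  0.0519]
scene0 blue [ 41.  462.7] 2292 [ 0.6509 -0.6125  0.0346]
scen
[... 1103 characters left out ...]
19  0.0492]
side0 blue [357.9 250.4] 86 [ 0.518  -0.0172  0.0311]
side0 blue [378.3 271.5] 69 [ 0.461  -0.0025  0.0309]
side0 blue [366.4 279.4] 73 [0.4594 0.0371 0.0499]
side0 brass [547.4  42.1] 3506 [ 0.5232 -0.6671  0.0076]
side0 brass [434.6  80.8] 120 [ 0.7243 -0.6127  0.0281]
side0 brass [431.5 213.7] 53 [ 0.4542 -0.1574  0.0701]
side0 brass [254.2 266.1] 226 [0.6573 0.1153 0.0135]
side0 brass [352.  261.2] 61 [0.4981 0.0299 0.0708]
side0 brass [242.4 311.8] 159 [0.5757 0.218  0.0471]
side0 brass [275.3 342.4] 197 [0.4966 0.2229 0.0468]
side0 brass [311.9 372.8] 209 [0.4187 0.2251 0.0468]
pixel of block/keeper [ 0.47664312 -0.30030986  0.00412095] [ 0.46631097 -0.06304914  0.01503497]
```

View pics/crop0.png

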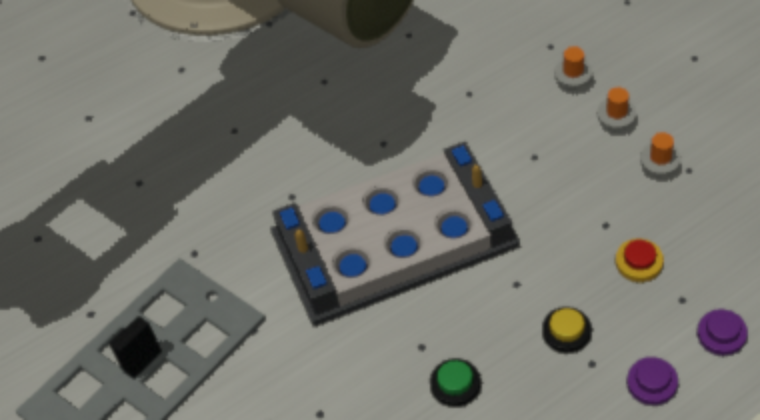

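The crop confirms the three orange-knobbed steel-flanged lids at crop (573,65), (617,105) and (661,150). Yellow on black is at (567,327), green at (456,378), the stop on its yellow station at (640,257), and two purple look-alikes at (653,378) and (723,330). I'll now turn and hover over the block.

Call:
jog_arm(moves=[[[0, 0, 0], -1], [[0, 0, 0], -1], [[0, 0, 0], -1], [[0, 0, 0], -1], [[0, 0, 0], -1], [[0, 0, 0], -1], [[0, 0, 0], -1], [[0, 0, 0], -0.23], [[0.117, 0.031, 0], 0], [[0.117, 0.031, 0], 0]], grip=0.5)

```text
t: 1.4
position: [0.3058, -0.3831, 0.231]
orientation: [-180.0, -0.0, 76.3]
force: [0.9, -1.0, 0.0]
finger_gap: 0.0431
grasp_force: 0.0
```

Call:
jog_arm(moves=[[[0.117, 0.031, 0], 0], [[0.117, 0.031, 0], 0], [[0.117, 0.031, 0], 0], [[0.117, 0.031, 0], 0], [[0.117, 0.031, 0], 0], [[0.117, 0.031, 0], 0], [[0, 0, 0], 0], [[0, 0, 0], 0], [[0, 0, 0], 0], [[0, 0, 0], 0]])

```text
t: 2.65
position: [0.4774, -0.0658, 0.2314]
orientation: [180.0, 0.0, 76.4]
force: [0.5, -0.8, 0.5]
finger_gap: 0.0427
grasp_force: 0.0
```

```bash
cat > w.py <<'E'
from m import *
import sys
def snap(tag,names,cam='wrist',dump=True):
    im,d,c=grab(cam); save(im,tag+'.png'); np.savez(f'pics/{tag}.npz',im=im,d=d,**{k:np.array(v) for k,v in c.items()})
    s=manip.get_state(); print(round(s['t'],2),s['position'].round(4),s['orientation'].round(2),s['force'].round(1),round(s['finger_gap'],4))
    if dump:
        for k in names:
            for b in blobs(im,d,c,k): print(k,*b)
    return im,d,c
if __name__=='__main__': snap(sys.argv[1],sys.argv[2:])
E
cat > p.py <<'E'
# usage: p.py x y z [yaw] -> shift in tool axes, in shares (total)
import sys,numpy as np
from rig import manip
from math import *
s=manip.get_state(); p=s['position']; yaw=s['orientation'][2]
t=[float(v) for v in sys.argv[1:]]; ty=t[3] if len(t)>3 else yaw
d=np.array(t[:3])-p; a=radians(ty); print('pos',p.round(4),s['orientation'].round(2),'gap',round(s['finger_gap'],4),'F',s['force'].round(1))
print('turn share',round(-radians(ty-yaw)/.12,3),'shift share x y z',np.round(np.array([cos(a)*d[0]+sin(a)*d[1],sin(a)*d[0]-cos(a)*d[1],-d[2]])/.5,4))
E
python3 w.py wblock orange blue brass
```

```text
2.7 [ 0.4775 -0.0656  0.2314] [180.    0.   76.4] [-0.4  0.2 -0.4] 0.0428
blue [371.  73.] 649 [0.5371 0.0182 0.0507]
blue [257.8  74.1] 660 [0.4596 0.0363 0.0508]
blue [352.9 125.8] 629 [ 0.5186 -0.0153  0.0322]
blue [276.6 127.3] 692 [ 0.4605 -0.0027  0.0322]
blue [278.7 201.8] 786 [ 0.4476 -0.0595  0.0323]
blue [352.6 201.1] 788 [ 0.5057 -0.0728  0.0322]
blue [281.  266.7] 684 [ 0.435  -0.114   0.0322]
blue [351.8 266. ] 689 [ 0.4932 -0.1274  0.0321]
blue [269.8 320.1] 368 [ 0.4164 -0.1505  0.0506]
blue [363.8 318.9] 365 [ 0.4934 -0.124   0.0506]
brass [532.1  56. ] 282 [0.6665 0.0024 0.0214]
brass [567.6  61.1] 38 [ 0.6894 -0.0057  0.014 ]
brass [314.3  72.1] 196 [0.4981 0.0273 0.075 ]
brass [316.8 324.7] 273 [ 0.4552 -0.1593  0.0737]
```

View pics/wblock.png

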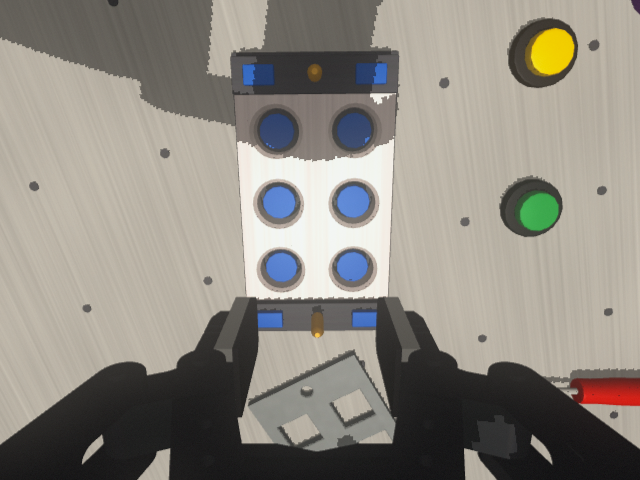

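The wrist view shows the block square-on, with the six seals at columns about 280 and 352, rows 127 to 267, and the pins at (314,72) and (317,325). The block centre comes out at about (0.477,-0.066), yaw -13.0°. Next I'll look at the lids.

Call:
jog_arm(moves=[[[0, 0, 0], -0.087], [[0.106, -0.022, 0], 0], [[0.106, -0.022, 0], 0], [[0.106, -0.022, 0], 0], [[0.106, -0.022, 0], 0], [[0, 0, 0], 0], [[0, 0, 0], 0], [[0, 0, 0], 0], [[0, 0, 0], 0], [[0, 0, 0], 0]])

```text
t: 3.95
position: [0.4822, 0.1512, 0.2314]
orientation: [180.0, -0.0, 77.1]
force: [-0.2, -0.2, 0.8]
finger_gap: 0.0429
grasp_force: 0.0
```

```bash
python3 w.py wlids orange; python3 p.py 0.419 0.2245 0.1 77
```

```text
4.0 [0.4822 0.1513 0.2314] [180.     0.    77.07] [ 0.6  1.1 -0.3] 0.043
orange [421.   87.6] 851 [0.5751 0.2175 0.0481]
orange [313.8 106.3] 831 [0.4967 0.2229 0.0482]
orange [211.1 128. ] 857 [0.4189 0.2245 0.0482]
orange [531.2 173.4] 27 [0.6633 0.1307 0.0217]
pos [0.4822 0.1513 0.2314] [180.     0.    77.07] gap 0.043 F [ 0.6  1.1 -0.3]
turn share 0.009 shift share x y z [ 0.1142 -0.1561  0.2627]
```

Call:
jog_arm(moves=[[[0.057, -0.078, 0], 0], [[0.057, -0.078, 0], 0], [[0, 0, 0.1], 0], [[0, 0, 0.1], 0], [[0, 0, 0.1], 0], [[0, 0, 0.06], 0], [[0, 0, 0.04], 0], [[0, 0, 0.02], 0], [[0, 0, 0], 0], [[0, 0, 0], 0]])

```text
t: 5.25
position: [0.4193, 0.2248, 0.0221]
orientation: [179.9, -0.0, 77.1]
force: [-0.7, 0.3, 0.2]
finger_gap: 0.0429
grasp_force: 0.0
```

Call:
jog_arm(moves=[[[0, 0, 0], 0], [[0, 0, 0], 0], [[0, 0, 0], 0], [[0, 0, 0], 0], [[0, 0, 0], 0], [[0, 0, -0.04], 0], [[0, 0, -0.06], 0], [[0, 0, -0.08], 0], [[0, 0, 0], 0], [[0, 0, 0], 0]], grip=0)

```text
t: 6.5
position: [0.4183, 0.2246, 0.1108]
orientation: [-180.0, 0.0, 77.1]
force: [-0.1, -0.1, -1.2]
finger_gap: 0.0223
grasp_force: 58.9
```

```bash
python3 w.py wheld orange; python3 p.py 0.4602 -0.0047 0.1 77
```

```text
6.55 [0.4182 0.2245 0.1104] [-1.7991e+02  5.0000e-02  7.7110e+01] [-0.3  0.  -1.7] 0.022
orange [602.1 192.3] 1560 [0.571  0.2176 0.0459]
orange [451.2 209.6] 800 [0.4956 0.2251 0.0466]
orange [316.6 333.9] 5876 [0.4186 0.2246 0.1365]
pos [0.4182 0.2245 0.1104] [-1.7991e+02  5.0000e-02  7.7110e+01] gap 0.022 F [-0.3  0.  -1.7]
turn share 0.016 shift share x y z [-0.4278  0.185   0.0209]
```

View pics/wheld.png

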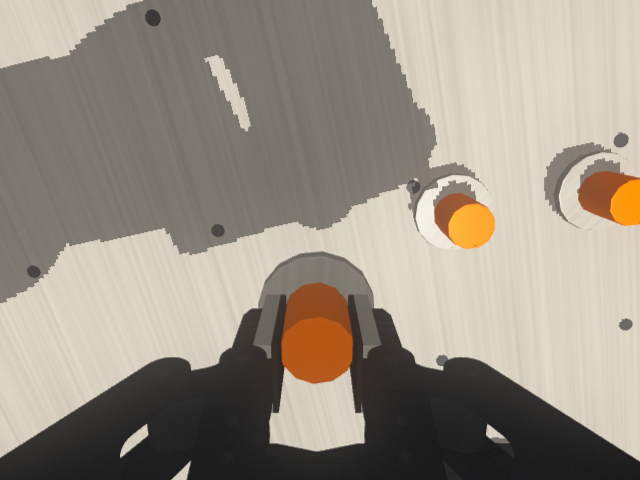

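The lid sits square and centred between the pads, knob top at (317,345), with the other two lids untouched at (470,225) and (628,200). I'll carry it to cell1.

Call:
jog_arm(moves=[[[-0.0855, 0.037, 0], 0.016], [[-0.0855, 0.037, 0], 0], [[-0.0856, 0.037, 0], 0], [[-0.0856, 0.037, 0], 0], [[-0.0856, 0.037, 0], 0], [[0, 0, 0], 0], [[0, 0, 0.05], 0], [[0, 0, 0.05], 0], [[0, 0, 0.01], 0], [[0, 0, 0], 0]])

```text
t: 7.8
position: [0.4608, -0.004, 0.0563]
orientation: [-180.0, -0.0, 77.0]
force: [0.6, 0.4, -1.1]
finger_gap: 0.0222
grasp_force: 59.0
```

```bash
python3 w.py wcell1 orange blue; python3 p.py 0.4602 -0.0047 0.0445 77
```

```text
7.85 [ 0.4611 -0.0042  0.0567] [179.98  -0.    77.03] [-0.4  0.8 -1.2] 0.0219
orange [316.6 333.9] 5886 [ 0.461  -0.0039  0.082 ]
blue [288. 204.] 2449 [0.4597 0.0363 0.0505]
blue [510.3 204.4] 2523 [0.5374 0.0185 0.0505]
blue [457.  287.3] 2859 [ 0.5185 -0.0181  0.032 ]
blue [315.5 401.3] 2133 [ 0.4477 -0.0597  0.032 ]
blue [450.9 478.1] 27 [ 0.5028 -0.1192  0.0314]
pos [ 0.4611 -0.0042  0.0567] [179.98  -0.    77.03] gap 0.0219 F [-0.4  0.8 -1.2]
turn share 0.004 shift share x y z [-0.0014 -0.0014  0.0244]
```

View pics/wcell1.png

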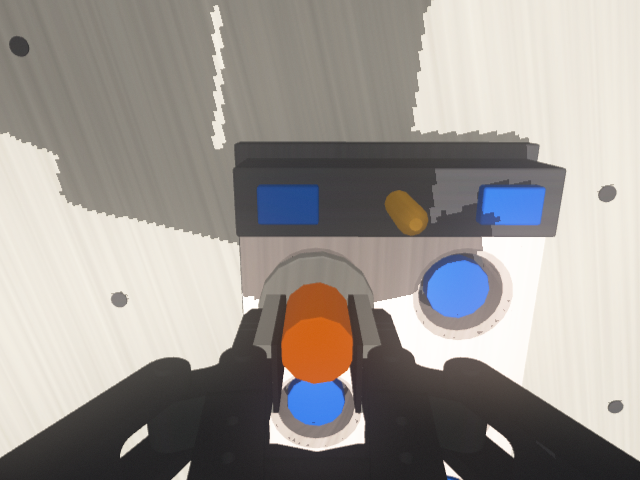

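The lid is over cell1 with its knob at (317,340), beside the pad at (288,204) and cell2 at (457,287). I'll lower it and press.

Call:
jog_arm(moves=[[[-0.0015, -0.0015, 0], 0], [[0, 0, 0.006], 0], [[0, 0, 0.004], 0], [[0, 0, 0.004], 0], [[0, 0, 0.004], 0], [[0, 0, 0.004], 0], [[0, 0, 0.003], 0], [[0, 0, 0], 0], [[0, 0, 0], 0], [[0, 0, 0], 0]])

```text
t: 9.1
position: [0.4601, -0.0051, 0.046]
orientation: [179.9, 0.0, 77.0]
force: [-10.2, 1.5, 31.5]
finger_gap: 0.0222
grasp_force: 62.8
```

```bash
python3 w.py wcell1b orange
```

```text
9.15 [ 0.4601 -0.0051  0.046 ] [1.7988e+02 2.0000e-02 7.7020e+01] [-10.2   0.8  32.2] 0.0224
orange [316.5 334.2] 5908 [ 0.4602 -0.005   0.0718]
```

The force rose well beyond the 6 N seal and the height matches home. I'll release and fetch lid B.

Call:
jog_arm(moves=[[[0, 0, -0.003], 0], [[0, 0, 0], 0], [[0, 0, 0], 0], [[0, 0, 0], 0], [[0, 0, -0.025], 0], [[0, 0, -0.05], 0], [[0, 0, -0.05], 0], [[0, 0, 0], 0], [[0, 0, 0], 0], [[0, 0, 0], 0]], grip=0.5)

```text
t: 10.4
position: [0.4596, -0.005, 0.1071]
orientation: [-179.9, -0.0, 77.0]
force: [0.5, -0.4, 0.4]
finger_gap: 0.0426
grasp_force: 0.0
```

Call:
jog_arm(moves=[[[0.08, -0.006, 0], 0], [[0.08, -0.006, 0], 0], [[0.08, -0.006, 0], 0], [[0.08, -0.006, 0], 0], [[0.08, -0.006, 0], 0], [[0, 0, 0], 0], [[0, 0, 0], 0], [[0, 0, 0], 0], [[0, 0, 0], 0], [[0, 0, 0], 0]])

```text
t: 11.65
position: [0.4904, 0.1928, 0.1079]
orientation: [180.0, 0.0, 77.0]
force: [0.4, -1.2, -0.8]
finger_gap: 0.0427
grasp_force: 0.0
```

```bash
python3 w.py wB orange; python3 w.py s1 orange blue >/dev/null
python3 - <<'E'
from w import *
snap('s1',['orange'],'scene')
E
python3 p.py 0.4967 0.223 0.0215 77
```

```text
11.7 [0.4904 0.1929 0.1079] [180.     0.    76.97] [ 0.4 -0.2  0.2] 0.0427
orange [470.5 164.2] 1283 [0.5758 0.2175 0.0477]
orange [358.2 231.1] 1630 [0.5139 0.1994 0.0479]
orange [615.5 278.1] 60 [0.6563 0.1279 0.0156]
11.8 [0.4904 0.1931 0.1079] [180.    -0.    76.98] [-0.3 -0.3  0.2] 0.0429
orange [362.4 178.8] 29 [0.513  0.1906 0.0504]
orange [391. 190.] 75 [0.5756 0.2171 0.0504]
orange [274.  200.5] 74 [ 0.4631 -0.005   0.0739]
pos [0.4904 0.1931 0.1079] [180.    -0.    76.98] gap 0.0429 F [-0.3 -0.3  0.2]
turn share -0.002 shift share x y z [ 0.0612 -0.0012  0.1727]
```

Lid B was knocked to (0.514,0.199) and is still upright. I'll pick it up there.

Call:
jog_arm(moves=[[[0.023, 0.043, 0], 0], [[0, 0, 0], 0], [[0, 0, 0.06], 0], [[0, 0, 0.06], 0], [[0, 0, 0.035], 0], [[0, 0, 0.018], 0], [[0, 0, 0], 0], [[0, 0, 0], 0], [[0, 0, 0], 0], [[0, 0, 0], 0]])

```text
t: 13.05
position: [0.5141, 0.1996, 0.0217]
orientation: [180.0, -0.0, 77.0]
force: [-0.0, -1.2, 0.5]
finger_gap: 0.0429
grasp_force: 0.0
```

Call:
jog_arm(moves=[[[0, 0, 0], 0], [[0, 0, 0], 0], [[0, 0, 0], 0], [[0, 0, 0], 0], [[0, 0, 0], 0], [[0, 0, -0.04], 0], [[0, 0, -0.06], 0], [[0, 0, -0.08], 0], [[0, 0, 0], 0], [[0, 0, 0], 0]], grip=0)

```text
t: 14.3
position: [0.5134, 0.1995, 0.1104]
orientation: [-179.9, 0.0, 77.0]
force: [-0.4, -0.3, -1.0]
finger_gap: 0.022
grasp_force: 59.1
```

```bash
python3 w.py wheldB orange; python3 p.py 0.5186 -0.0182 0.0565 77
```

```text
14.35 [0.5132 0.1994 0.11  ] [-1.7986e+02  5.0000e-02  7.7000e+01] [-0.1  0.1 -1.8] 0.0218
orange [427.4 190.9] 2130 [0.5752 0.2177 0.048 ]
orange [566.3 306. ] 104 [0.6556 0.118  0.018 ]
orange [316.7 343.7] 5914 [0.5128 0.1962 0.1366]
pos [0.5132 0.1994 0.11  ] [-1.7986e+02  5.0000e-02  7.7000e+01] gap 0.0218 F [-0.1  0.1 -1.8]
turn share -0.001 shift share x y z [-0.4217  0.1084  0.107 ]
```

Call:
jog_arm(moves=[[[-0.083, 0.0216, 0], 0], [[-0.083, 0.0216, 0], 0], [[-0.083, 0.0216, 0], 0], [[-0.083, 0.0216, 0], 0], [[-0.083, 0.0216, 0], 0], [[0, 0, 0], 0], [[0, 0, 0.05], 0], [[0, 0, 0.045], 0], [[0, 0, 0.012], 0], [[0, 0, 0], 0]])

```text
t: 15.6
position: [0.5197, -0.0143, 0.0576]
orientation: [-179.9, -0.0, 77.0]
force: [0.6, 0.3, -1.6]
finger_gap: 0.0219
grasp_force: 59.0
```

```bash
python3 w.py wcell2 orange blue; python3 p.py 0.5189 -0.015 0.0445 77
```

```text
15.65 [ 0.52   -0.0144  0.0581] [179.99  -0.    77.03] [ 0.2  0.9 -0.2] 0.0221
orange [156.4 316.7] 3879 [ 0.4687 -0.0044  0.0717]
orange [316.7 343.6] 5943 [ 0.5189 -0.0174  0.0838]
blue [124.8 211.9] 2494 [0.4597 0.0363 0.0506]
blue [343.7 212. ] 2350 [0.5375 0.0184 0.0506]
blue [316.  407.7] 1836 [ 0.506  -0.0739  0.032 ]
pos [ 0.52   -0.0144  0.0581] [179.99  -0.    77.03] gap 0.0221 F [ 0.2  0.9 -0.2]
turn share 0.004 shift share x y z [-0.0016 -0.002   0.0272]
```

Call:
jog_arm(moves=[[[-0.0015, -0.001, 0], 0], [[0, 0, 0.008], 0], [[0, 0, 0.005], 0], [[0, 0, 0.004], 0], [[0, 0, 0.004], 0], [[0, 0, 0.004], 0], [[0, 0, 0.003], 0], [[0, 0, 0], 0], [[0, 0, 0], 0], [[0, 0, 0], 0]])

```text
t: 16.9
position: [0.5194, -0.0154, 0.0455]
orientation: [179.9, 0.0, 77.0]
force: [-4.7, 0.9, 20.5]
finger_gap: 0.0219
grasp_force: 61.5
```

```bash
python3 w.py wcell2b orange
```

```text
16.95 [ 0.5194 -0.0154  0.0455] [1.7992e+02 1.0000e-02 7.7010e+01] [-5.7  0.8 19.1] 0.022
orange [139.6 333.2] 5256 [ 0.4666 -0.0032  0.0718]
orange [316.7 343.8] 5968 [ 0.5187 -0.019   0.0718]
```

Call:
jog_arm(moves=[[[0, 0, -0.003], 0], [[0, 0, 0], 0], [[0, 0, 0], 0], [[0, 0, 0], 0], [[0, 0, -0.025], 0], [[0, 0, -0.05], 0], [[0, 0, -0.05], 0], [[0, 0, 0], 0], [[0, 0, 0], 0], [[0, 0, 0], 0]], grip=0.5)

```text
t: 18.2
position: [0.5188, -0.0153, 0.1071]
orientation: [-179.9, -0.0, 77.0]
force: [0.2, 0.7, 0.1]
finger_gap: 0.0427
grasp_force: 0.0
```

Call:
jog_arm(moves=[[[0.084, 0.001, 0], 0], [[0.084, 0.001, 0], 0], [[0.084, 0.001, 0], 0], [[0.084, 0.001, 0], 0], [[0.084, 0.001, 0], 0], [[0, 0, 0], 0], [[0, 0, 0], 0], [[0, 0, 0], 0], [[0, 0, 0], 0], [[0, 0, 0], 0]])

```text
t: 19.45
position: [0.5689, 0.1882, 0.1079]
orientation: [180.0, -0.0, 77.0]
force: [-0.1, -0.1, 0.1]
finger_gap: 0.0425
grasp_force: 0.0
```

```bash
python3 w.py wC orange; python3 p.py 0.5755 0.2177 0.0215 77
```

```text
19.5 [0.5689 0.1883 0.1079] [180.    -0.    76.97] [-0.6  0.1 -0.7] 0.0427
orange [316.7 196. ] 2066 [0.5759 0.2176 0.0481]
orange [482.6 299.1] 75 [0.6565 0.1273 0.0159]
pos [0.5689 0.1883 0.1079] [180.    -0.    76.97] gap 0.0427 F [-0.6  0.1 -0.7]
turn share -0.004 shift share x y z [ 0.0602 -0.0004  0.1728]
```

Call:
jog_arm(moves=[[[0.06, 0, 0], 0], [[0, 0, 0], 0], [[0, 0, 0.06], 0], [[0, 0, 0.06], 0], [[0, 0, 0.035], 0], [[0, 0, 0.018], 0], [[0, 0, 0], 0], [[0, 0, 0], 0], [[0, 0, 0], 0], [[0, 0, 0], 0]])

```text
t: 20.75
position: [0.5758, 0.2179, 0.0218]
orientation: [180.0, -0.0, 77.0]
force: [-0.4, -0.2, 0.7]
finger_gap: 0.0428
grasp_force: 0.0
```

Call:
jog_arm(moves=[[[0, 0, 0], 0], [[0, 0, 0], 0], [[0, 0, 0], 0], [[0, 0, 0], 0], [[0, 0, 0], 0], [[0, 0, -0.06], 0], [[0, 0, -0.08], 0], [[0, 0, -0.08], 0], [[0, 0, 0], 0], [[0, 0, 0], 0]], grip=0)

```text
t: 22.0
position: [0.575, 0.2178, 0.1301]
orientation: [-179.9, 0.0, 77.0]
force: [-0.6, 0.2, -1.9]
finger_gap: 0.0223
grasp_force: 59.1
```

```bash
python3 w.py wheldC orange; python3 p.py 0.4934 -0.1273 0.0565 77
```

```text
22.05 [0.5749 0.2178 0.1297] [-1.7984e+02  7.0000e-02  7.7000e+01] [-0.2  0.6 -1.7] 0.0221
orange [316.7 335.6] 5912 [0.5751 0.2174 0.1562]
orange [469.9 327.2] 65 [0.6586 0.1269 0.0171]
pos [0.5749 0.2178 0.1297] [-1.7984e+02  7.0000e-02  7.7000e+01] gap 0.0221 F [-0.2  0.6 -1.7]
turn share -0.0 shift share x y z [-0.7091 -0.0035  0.1463]
```

Call:
jog_arm(moves=[[[-0.101, -0.0005, 0], 0], [[-0.101, -0.0005, 0], 0], [[-0.101, -0.0005, 0], 0], [[-0.101, -0.0005, 0], 0], [[-0.101, -0.0005, 0], 0], [[-0.101, -0.0005, 0], 0], [[-0.102, -0.0005, 0], 0], [[0, 0, 0], 0], [[0, 0, 0.06], 0], [[0, 0, 0.06], 0]])

```text
t: 23.3
position: [0.494, -0.1258, 0.0698]
orientation: [-179.9, -0.0, 77.0]
force: [0.7, 0.5, -1.8]
finger_gap: 0.0223
grasp_force: 59.1
```

Call:
jog_arm(moves=[[[0, 0, 0.02], 0], [[0, 0, 0], 0], [[0, 0, 0], 0], [[0, 0, 0], 0], [[0, 0, 0], 0], [[0, 0, 0], 0], [[0, 0, 0], 0], [[0, 0, 0], 0], [[0, 0, 0], 0], [[0, 0, 0], 0]])

```text
t: 24.55
position: [0.4943, -0.1266, 0.0613]
orientation: [-180.0, -0.0, 77.0]
force: [0.2, 0.2, -1.5]
finger_gap: 0.022
grasp_force: 59.1
```

```bash
python3 w.py wcell6 orange blue; python3 p.py 0.4932 -0.1269 0.0445 77
```

```text
24.6 [ 0.4943 -0.1266  0.0613] [-180.   -0.   77.] [ 0.1  0.5 -2.1] 0.0219
orange [127.7   9.6] 1566 [ 0.4583 -0.0152  0.0712]
orange [315.3  10.6] 1299 [ 0.5168 -0.0286  0.0714]
orange [316.7 335.7] 5940 [ 0.4944 -0.1271  0.0875]
blue [164.3 152.8] 3482 [ 0.4475 -0.0597  0.0322]
blue [314.8 152.7] 3483 [ 0.506  -0.0731  0.0322]
blue [176.7 283.4] 2656 [ 0.435  -0.1139  0.0321]
blue [334.7 391.8] 924 [ 0.4927 -0.1581  0.0505]
blue [123.7 376.6] 27 [ 0.4297 -0.1246  0.0508]
pos [ 0.4943 -0.1266  0.0613] [-180.   -0.   77.] gap 0.0219 F [ 0.1  0.5 -2.1]
turn share 0.0 shift share x y z [-0.001  -0.002   0.0336]
```

Call:
jog_arm(moves=[[[-0.001, -0.002, 0], 0], [[0, 0, 0.008], 0], [[0, 0, 0.007], 0], [[0, 0, 0.006], 0], [[0, 0, 0.005], 0], [[0, 0, 0.005], 0], [[0, 0, 0.004], 0], [[0, 0, 0], 0], [[0, 0, 0], 0], [[0, 0, 0], 0]])

```text
t: 25.85
position: [0.4932, -0.1269, 0.0456]
orientation: [179.9, 0.0, 77.0]
force: [-6.4, 2.1, 22.2]
finger_gap: 0.0217
grasp_force: 61.7
```

```bash
python3 w.py wcell6b orange
```

```text
25.9 [ 0.4932 -0.1269  0.0456] [1.7994e+02 3.0000e-02 7.7020e+01] [-6.2  2.  22.5] 0.0217
orange [115.9   5.4] 649 [ 0.458  -0.0161  0.0597]
orange [318.4   5.9] 643 [ 0.5166 -0.0296  0.0609]
orange [316.7 335.9] 5986 [ 0.4933 -0.1273  0.0718]
```

Call:
jog_arm(moves=[[[0, 0, -0.003], 0], [[0, 0, 0], 0], [[0, 0, 0], 0], [[0, 0, 0], 0], [[0, 0, -0.025], 0], [[0, 0, -0.075], 0], [[0, 0, -0.1], 0], [[0, 0, -0.1], 0], [[0, 0, -0.1], 0], [[0, 0, 0], 0]], grip=0.5)

```text
t: 27.15
position: [0.4942, -0.1273, 0.2497]
orientation: [179.5, 0.1, 77.0]
force: [-1.3, 0.3, 0.1]
finger_gap: 0.0428
grasp_force: 0.0
```

Call:
jog_arm(moves=[[[-0.1, 0.002, 0], 0], [[-0.1, 0.002, 0], 0], [[-0.1, 0.002, 0], 0], [[-0.1, 0.002, 0], 0], [[0, 0, 0], 0], [[0, 0, 0], 0], [[0, 0, 0], 0], [[0, 0, 0], 0], [[0, 0, 0], 0], [[0, 0, 0], 0]])

```text
t: 28.4
position: [0.4522, -0.3225, 0.2454]
orientation: [180.0, 0.0, 77.0]
force: [0.2, 0.1, 0.3]
finger_gap: 0.0426
grasp_force: 0.0
```

```bash
python3 w.py wkeep
python3 - <<'E'
from w import *
im,d,c=snap('s2',['orange'],'scene'); snap('d2',['orange'],'side')
E
```

```text
28.45 [ 0.4522 -0.3225  0.2454] [180.     0.    77.01] [-0.1  0.  -0.1] 0.0427
28.5 [ 0.4522 -0.3226  0.2453] [-180.     -0.     77.01] [-0.2  0.3  0.2] 0.0429
orange [274.  200.5] 74 [ 0.4609 -0.005   0.0736]
orange [285.7 221.8] 81 [ 0.5196 -0.0186  0.0735]
orange [233.7 240.6] 88 [ 0.4939 -0.127   0.0736]
28.55 [ 0.4521 -0.3226  0.2453] [180.     0.    77.01] [ 0.1 -0.3 -0.5] 0.043
orange [405.9 209.1] 81 [ 0.4922 -0.1279  0.0713]
orange [359.  236.2] 77 [ 0.5183 -0.0164  0.071 ]
orange [380.8 257.1] 60 [ 0.4595 -0.003   0.0708]
```

View pics/wkeep.png

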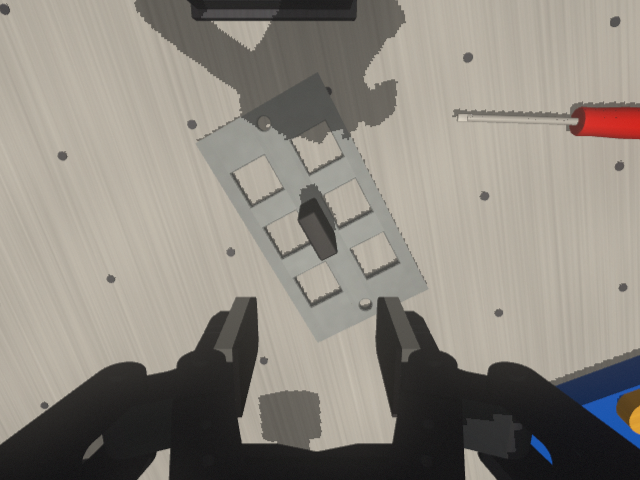

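The keeper lies clear of everything, with corners (196,140), (320,72), (428,290) and (318,342), handle at (317,230) and pin holes at (264,124) and (365,304). The screwdriver is well off to the right.

```bash
cat > k.py <<'E'
from w import *
def keeper(tag,zp=None,reg=None):
    im,d,c=load(tag); P=cloud(d,c); v,u=np.mgrid[:480,:640]
    m=(reg(u,v)) if reg is not None else np.ones_like(u,bool)
    return im,d,c,P,m
if __name__=='__main__':
    im,d,c,P,m=keeper('wkeep',reg=lambda u,v:(v<345)&(v>60)&(u>180)&(u<440)&~((v>290)&((u<262)|(u>372)&(u>375)&(v>296))))
    z=P[...,2]; pm=m&(d>0)&(z>.005)&(z<.016)
    n,l,s,_=cv2.connectedComponentsWithStats(pm.astype(np.uint8)); i=1+np.argmax(s[1:,4]); print(s[i],'plate z',np.median(z[l==i]))
    r=cv2.minAreaRect(P[l==i][:,:2].astype(np.float32)*1000); print('plate rect',r)
    h=m&(z>.05)&(z<.08); q=P[h]; zt=np.median(q[:,2]); print('handle',len(q),zt,cv2.minAreaRect(q[:,:2].astype(np.float32)*1000))
    g=cv2.cvtColor(im,cv2.COLOR_RGB2GRAY)
    # holes: plate mask holes
    pl=(l==i).astype(np.uint8); ct,hi=cv2.findContours(pl,cv2.RETR_CCOMP,cv2.CHAIN_APPROX_NONE)
    for k,cc in enumerate(ct):
        if hi[0][k][3]>=0 and cv2.contourArea(cc)>20:
            (x,y),_,_=cv2.minAreaRect(cc); print('hole',round(x,1),round(y,1),cv2.contourArea(cc),ray(c,x,y,np.median(z[l==i])).round(4))
E
python3 k.py
```

```text
[  195    72   233   270 21765] plate z 0.009244586794200649
plate rect ((447.2882995605469, -346.488037109375), (120.35585021972656, 220.4195098876953), 15.67929744720459)
handle 1101 0.06305365202119989 ((447.2791442871094, -346.1691589355469), (16.481616973876953, 40.334171295166016), 15.46473503112793)
hole 364.8 303.3 105.5 [ 0.4733 -0.4376  0.0092]
hole 317.7 283.0 1174.0 [ 0.4339 -0.407   0.0092]
hole 374.0 254.5 1269.0 [ 0.4912 -0.391   0.0092]
hole 303.9 237.3 2669.5 [ 0.4316 -0.3602  0.0092]
hole 346.4 202.8 1422.0 [ 0.4763 -0.3374  0.0092]
hole 257.1 180.4 1486.0 [ 0.4036 -0.3001  0.0092]
hole 316.7 147.0 1610.5 [ 0.4613 -0.2836  0.0092]
hole 263.5 122.5 171.0 [ 0.4218 -0.2536  0.0092]
```

```bash
python3 p.py 0.4473 -0.3462 0.027 105.6
```

```text
pos [ 0.4521 -0.3226  0.2453] [180.     0.    77.01] gap 0.043 F [ 0.1 -0.3 -0.5]
turn share -4.159 shift share x y z [-0.0428 -0.022   0.4366]
```

Call:
jog_arm(moves=[[[0, 0, 0], -0.9], [[0, 0, 0], -0.9], [[0, 0, 0], -0.9], [[0, 0, 0], -0.9], [[0, 0, 0], -0.56], [[-0.043, -0.022, 0], 0], [[0, 0, 0.1], 0], [[0, 0, 0.1], 0], [[0, 0, 0.05], 0], [[0, 0, 0], 0]])

```text
t: 29.8
position: [0.4465, -0.3469, 0.1187]
orientation: [-179.9, -0.2, 105.5]
force: [0.6, 0.3, -0.5]
finger_gap: 0.0427
grasp_force: 0.0
```

```bash
python3 p.py 0.4473 -0.3462 0.027 105.6
python3 - <<'E'
from w import *
im,d,c=snap('wk2',[],'wrist'); P=cloud(d,c); z=P[...,2]
g=cv2.cvtColor(im,cv2.COLOR_RGB2HSV)[...,2]; v,u=np.mgrid[:480,:640]
m=(z>.055)&(z<.068)&(abs(u-317)<90)&(v>100); n,l,s,_=cv2.connectedComponentsWithStats(m.astype(np.uint8))
for i in range(1,n):
    if s[i,4]>200: q=P[l==i]; print(s[i],np.median(q[:,2]),cv2.minAreaRect(q[:,:2].astype(np.float32)*1000))
E
```

```text
pos [ 0.4465 -0.3469  0.1187] [-179.9    -0.19  105.5 ] gap 0.0427 F [ 0.6  0.3 -0.5]
turn share -0.014 shift share x y z [0.0009 0.0019 0.1835]
29.85 [ 0.4471 -0.3473  0.1203] [-1.7998e+02 -2.0000e-02  1.0553e+02] [0.8 0.2 0.7] 0.0429
[ 303  218   34   80 2530] 0.06314584680569643 ((447.1912536621094, -345.87841796875), (16.026199340820312, 39.72639083862305), 15.47414493560791)
```

Call:
jog_arm(moves=[[[0.0025, 0, 0.07], 0], [[0, 0, 0.06], 0], [[0, 0, 0.036], 0], [[0, 0, 0.02], 0], [[0, 0, 0], 0], [[0, 0, 0], 0], [[0, 0, 0], 0], [[0, 0, 0], 0], [[0, 0, 0], 0], [[0, 0, 0], 0]])

```text
t: 31.1
position: [0.447, -0.3451, 0.0274]
orientation: [180.0, 0.0, 105.6]
force: [-0.5, -0.7, -0.5]
finger_gap: 0.043
grasp_force: 0.0
```

Call:
jog_arm(moves=[[[0, 0, 0], 0], [[0, 0, 0], 0], [[0, 0, 0], 0], [[0, 0, 0], 0], [[0, 0, 0], 0], [[0, 0, 0], 0], [[0, 0, -0.04], 0], [[0, 0, -0.07], 0], [[0, 0, -0.08], 0], [[0, 0, -0.06], 0]], grip=0)

```text
t: 32.35
position: [0.4465, -0.3448, 0.1528]
orientation: [-180.0, -0.1, 105.6]
force: [0.1, -1.1, -6.2]
finger_gap: 0.0149
grasp_force: 59.4
```

```bash
python3 w.py wk3; python3 p.py 0.4768 -0.066 0.15 77
```

```text
32.4 [ 0.4476 -0.3459  0.1565] [179.9    0.25 105.61] [ 0.9 -0.5 -1.4] 0.0155
pos [ 0.4476 -0.3459  0.1565] [179.9    0.25 105.61] gap 0.0155 F [ 0.9 -0.5 -1.4]
turn share 4.161 shift share x y z [ 0.5585 -0.0689  0.013 ]
```

View pics/wk3.png

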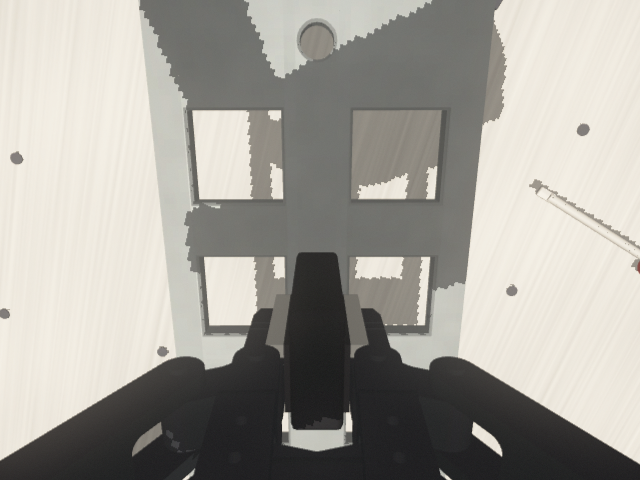

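The keeper hangs level and centred in the fingers. Its front pin hole is at (317,40), with the handle at (317,340). I'll carry it over the block.

Call:
jog_arm(moves=[[[0, 0, 0], 0.7], [[0, 0, 0], 0.7], [[0, 0, 0], 0.7], [[0, 0, 0], 0.7], [[0, 0, 0], 0.7], [[0, 0, 0], 0.66], [[0, 0, 0], 0], [[0.07, -0.009, 0], 0], [[0.07, -0.009, 0], 0], [[0.07, -0.009, 0], 0]])

```text
t: 33.65
position: [0.4571, -0.2385, 0.1514]
orientation: [-179.9, -0.0, 77.1]
force: [0.7, -0.2, -5.9]
finger_gap: 0.0157
grasp_force: 59.2
```

Call:
jog_arm(moves=[[[0.07, -0.009, 0], 0], [[0.07, -0.009, 0], 0], [[0.07, -0.009, 0], 0], [[0.07, -0.009, 0], 0], [[0.068, -0.006, 0], 0], [[0, 0, 0], 0], [[0, 0, 0], 0], [[0, 0, 0], 0], [[0, 0, 0], 0], [[0, 0, 0], 0]])

```text
t: 34.9
position: [0.4761, -0.0659, 0.1523]
orientation: [-180.0, -0.0, 77.0]
force: [1.4, -0.9, -6.8]
finger_gap: 0.0154
grasp_force: 59.2
```

```bash
python3 w.py wk4 orange brass blue
python3 - <<'E'
from w import *
snap('s3',['orange','brass'],'scene')
im,d,c=load('wk4'); P=cloud(d,c); z=P[...,2]; zz=z[(z>.11)&(z<.15)]; h=np.median(zz); print('plate z',h)
m=(abs(z-h)<.012).astype(np.uint8); ct,hi=cv2.findContours(m,cv2.RETR_CCOMP,cv2.CHAIN_APPROX_NONE)
for k,cc in enumerate(ct):
    if hi[0][k][3]>=0 and cv2.contourArea(cc)>300:
        (x,y),wh,a=cv2.minAreaRect(cc); print('hole',round(x,1),round(y,1),np.round(wh),ray(c,x,y,h).round(4))
E
python3 p.py 0.4768 -0.066 0.15 77
```

```text
34.95 [ 0.4761 -0.0658  0.1523] [180.     0.    76.98] [ 0.  -0.3 -5.2] 0.0151
orange [259.7 141.2] 1746 [ 0.46   -0.0053  0.0721]
orange [374.9 141.3] 1738 [ 0.5182 -0.0189  0.0721]
orange [372.3 307.8] 162 [ 0.5011 -0.1205  0.0597]
brass [609.8  46.7] 1041 [0.67   0.0025 0.0195]
brass [317.6  53. ] 193 [0.4986 0.0261 0.0751]
brass [260. 141.] 1626 [ 0.4634 -0.0053  0.0722]
brass [374.8 140.1] 1432 [ 0.5189 -0.0187  0.0721]
blue [266.2 298.9] 353 [ 0.4436 -0.0837  0.0321]
35.0 [ 0.4761 -0.0657  0.1523] [-180.     -0.     76.98] [-0.5 -0.7 -6.5] 0.0153
orange [235.1 240. ] 65 [ 0.5006 -0.1277  0.0736]
brass [599.   27.1] 1179 [ 0.4281  1.2263 -0.0781]
brass [277.2 203. ] 35 [ 0.4665 -0.0015  0.0726]
brass [285.5 224.6] 128 [ 0.52   -0.0186  0.0727]
brass [234.1 243.5] 151 [ 0.5005 -0.1273  0.0727]
brass [379.5 251.1] 182 [0.6585 0.1139 0.0161]
plate z 0.13408488803771373
hole 396.0 154.0 [92. 90.] [ 0.5174 -0.0181  0.1341]
hole 237.2 153.8 [93. 90.] [ 0.4602 -0.0048  0.1341]
hole 316.5 42.0 [33. 33.] [0.4973 0.0256 0.1341]
pos [ 0.4761 -0.0657  0.1523] [-180.     -0.     76.98] gap 0.0153 F [-0.5 -0.7 -6.5]
turn share -0.002 shift share x y z [-0.0002  0.0015  0.0046]
```

View pics/wk4.png

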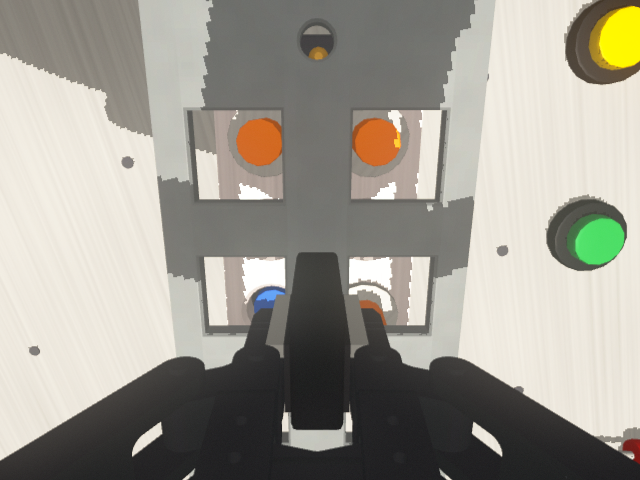

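The pin shows through the front hole, with the tip at (318,54) and the hole centre at (316,41). The lid knobs at (260,141) and (375,141) sit inside their windows. I'll lower to just above the pin tips and compare again.

Call:
jog_arm(moves=[[[0.0018, 0.0014, 0], 0], [[0, 0, 0.03], 0], [[0, 0, 0.03], 0], [[0, 0, 0.02], 0], [[0, 0, 0.008], 0], [[0, 0, 0], 0], [[0, 0, 0], 0], [[0, 0, 0], 0], [[0, 0, 0], 0], [[0, 0, 0], 0]])

```text
t: 36.25
position: [0.477, -0.0648, 0.1084]
orientation: [180.0, -0.0, 77.0]
force: [-0.2, -0.1, -4.6]
finger_gap: 0.0154
grasp_force: 59.1
```

```bash
cat > f.py <<'E'
from w import *
from scipy.optimize import least_squares
def fit(tag):
    im,d,c=snap(tag,['brass']); s=manip.get_state(); T=s['position']
    P=cloud(d,c); z=P[...,2]; v,u=np.mgrid[:480,:640]
    zz=z[(abs(z-(T[2]-.018))<.008)&(v<240)]; h=np.median(zz); print('plate top z',h)
    m=(abs(z-h)<.0025).astype(np.uint8)   # top face only
    ct,hi=cv2.findContours(m,cv2.RETR_CCOMP,cv2.CHAIN_APPROX_NONE)
    e=np.array([[.9744,-.225],[.225,.9744]])
    for k,cc in enumerate(ct):
        a=cv2.contourArea(cc)
        if hi[0][k][3]>=0 and a>300:
            q=np.array([ray(c,*p[0],h)[:2] for p in cc])-[.4768,-.066]; q=q@e.T*1000
            if a<2500:
                r=cv2.minEnclosingCircle(q.astype(np.float32)); print('hole px',cc.mean((0,1)).round(1),'blockframe',np.round(r[0],2),r[1], 'minmax mid',((q.min(0)+q.max(0))/2).round(2))
            else: print('win blockframe lo',q.min(0).round(1),'hi',q.max(0).round(1),'mid',((q.min(0)+q.max(0))/2).round(2))
    pm=(P[...,2]>.069)&(P[...,2]<.0775)&(v<110)&(abs(u-317)<30); q=P[pm]
    if len(q): q2=(q[:,:2]-[.4768,-.066])@e.T*1000; print('pin tip n',len(q),'top z',q[:,2].max(),'mid',((q2.min(0)+q2.max(0))/2).round(2),'mean',q2.mean(0).round(2), q2.min(0).round(1),q2.max(0).round(1))
    save(cv2.resize(im[0:200,200:440],None,fx=3,fy=3),tag+'c.png')
fit(sys.argv[1])
E
python3 f.py wk5;python3 p.py 0.477 -0.065 0.108 77
```

```text
36.3 [ 0.477  -0.0648  0.1084] [179.99   0.    77.  ] [ 0.1 -0.2 -5.9] 0.0154
brass [316.8  47. ] 511 [0.4985 0.0264 0.075 ]
brass [243.9 150. ] 2242 [ 0.46   -0.0052  0.0721]
brass [389.3 151.2] 2414 [ 0.5187 -0.0189  0.0721]
plate top z 0.09021651712286743
win blockframe lo [-47.  39.] hi [-12.5  73. ] mid [-29.76  56.  ]
win blockframe lo [12.5 39. ] hi [47.  73.4] mid [29.76 56.21]
hole px [316.1  40.3] blockframe [-5.000e-02  9.553e+01] 6.346052169799805 minmax mid [-0.13 95.7 ]
pin tip n 488 top z 0.07624605304434809 mid [4.00e-02 9.63e+01] mean [ 0.11 95.79] [-4.8 91.8] [  4.9 100.8]
pos [ 0.477  -0.0648  0.1084] [179.99   0.    77.  ] gap 0.0154 F [ 0.1 -0.2 -5.9]
turn share 0.0 shift share x y z [-0.0004  0.      0.0008]
```

View pics/wk5c.png

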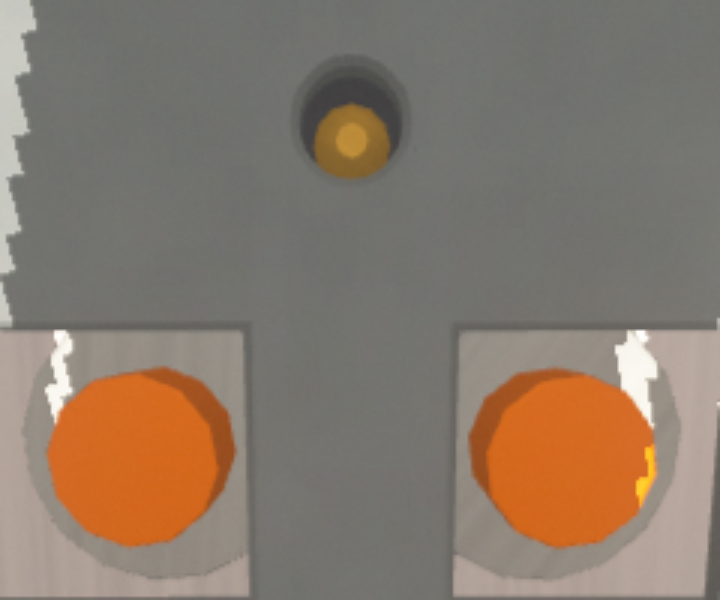

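Through the hole, the pin tip at crop (351,140) appears slightly low of the hole centre (351,118). That is mostly parallax, so I'll cast both as rays at their own heights.

Run:
```python
from m import *
im,d,c=load('wk5'); e=np.array([[.9744,-.225],[.225,.9744]])
f=lambda u,v,z:((ray(c,u,v,z)[:2]-[.4768,-.066])@e.T*1000).round(2)
for z in (.0735,.0755): print('tip',f(317.,46.7,z))
for z in (.0885,.0902): print('hole top',f(316.9,39.6,z))
```

```text
tip [ 0.21 95.73]
tip [ 0.21 95.48]
hole top [ 0.17 96.14]
hole top [ 0.17 95.9 ]
```

Call:
jog_arm(moves=[[[0, 0, 0.008], 0], [[0, 0, 0.008], 0], [[0, 0, 0.008], 0], [[0, 0, 0.008], 0], [[0, 0, 0.008], 0], [[0, 0, 0.008], 0], [[0, 0, 0.006], 0], [[0, 0, 0.006], 0], [[0, 0, 0], 0], [[0, 0, 0], 0]])

```text
t: 37.55
position: [0.4771, -0.0648, 0.0784]
orientation: [180.0, 0.0, 77.0]
force: [-0.6, 0.7, -6.2]
finger_gap: 0.0151
grasp_force: 59.2
```

```bash
python3 f.py wk6
```

```text
37.6 [ 0.4771 -0.0648  0.0785] [179.98   0.    77.  ] [-0.3  0.  -6.5] 0.0152
brass [316.7  38.9] 981 [0.4984 0.0268 0.0748]
brass [227.7 152.7] 2342 [ 0.4602 -0.0051  0.072 ]
brass [406.3 154.8] 2505 [ 0.5187 -0.0188  0.072 ]
brass [248.9 188. ] 33 [ 0.4638 -0.0151  0.0716]
brass [389.4 191.9] 27 [ 0.5121 -0.0276  0.0723]
plate top z 0.06021884827623056
win blockframe lo [12.4 39. ] hi [47.  73.1] mid [29.68 56.04]
win blockframe lo [-46.9  38.6] hi [-12.5  73.4] mid [-29.67  55.97]
hole px [316.4  39.1] blockframe [4.000e-02 9.607e+01] 6.573177814483643 minmax mid [8.000e-02 9.616e+01]
pin tip n 780 top z 0.0765800130709085 mid [ 0.26 95.65] mean [ 0.12 95.35] [-4.6 90.6] [  5.1 100.7]
```

Call:
jog_arm(moves=[[[0, 0, 0.003], 0], [[0, 0, 0.003], 0], [[0, 0, 0.003], 0], [[0, 0, 0.003], 0], [[0, 0, 0.003], 0], [[0, 0, 0.002], 0], [[0, 0, 0], 0], [[0, 0, 0], 0], [[0, 0, 0], 0], [[0, 0, 0], 0]])

```text
t: 38.85
position: [0.4771, -0.0648, 0.0709]
orientation: [179.9, 0.0, 77.0]
force: [-4.6, 1.4, 9.7]
finger_gap: 0.0149
grasp_force: 61.6
```

```bash
python3 f.py wk7
```

```text
38.9 [ 0.4771 -0.0648  0.0709] [1.7994e+02 2.0000e-02 7.7010e+01] [-4.4  0.8 11. ] 0.0151
brass [316.6  35.7] 1112 [0.4985 0.0269 0.0748]
brass [223.4 153.6] 2260 [ 0.4602 -0.0052  0.072 ]
brass [409.7 158. ] 2692 [ 0.5186 -0.0188  0.072 ]
plate top z 0.05278145791808697
win blockframe lo [12.6 38.6] hi [47.8 73.1] mid [30.16 55.85]
win blockframe lo [-47.3  38.6] hi [-12.3  73. ] mid [-29.76  55.81]
hole px [316.4  36.6] blockframe [ 0.11 96.82] 7.310314655303955 minmax mid [ 0.11 96.9 ]
pin tip n 873 top z 0.07659435283433422 mid [ 0.12 95.69] mean [ 0.13 95.33] [-4.6 90.8] [  4.9 100.6]
```

Call:
jog_arm(moves=[[[0, 0, 0.002], 0], [[0, 0, 0.001], 0], [[0, 0, 0], 0], [[0, 0, 0], 0], [[0, 0, 0], 0], [[0, 0, 0], 0], [[0, 0, 0], 0], [[0, 0, 0], 0], [[0, 0, 0], 0], [[0, 0, 0], 0]])

```text
t: 40.15
position: [0.4771, -0.0649, 0.0709]
orientation: [179.9, 0.0, 77.0]
force: [-9.7, 2.7, 28.2]
finger_gap: 0.0153
grasp_force: 64.2
```

Force rose from 11 N to 28 N with no motion, so the plate is flush. I'll release and rise.

Call:
jog_arm(moves=[[[0, 0, -0.004], 0], [[0, 0, 0], 0], [[0, 0, 0], 0], [[0, 0, 0], 0], [[0, 0, -0.02], 0], [[0, 0, -0.05], 0], [[0, 0, -0.08], 0], [[0, 0, -0.08], 0], [[0, 0, -0.04], 0], [[0, 0, 0], 0]], grip=0.5)

```text
t: 41.4
position: [0.4774, -0.0649, 0.2069]
orientation: [179.8, 0.0, 77.0]
force: [-0.5, -0.3, 0.3]
finger_gap: 0.0428
grasp_force: 0.0
```

```bash
python3 - <<'E'
from w import *
snap('wb',['yellow','green','orange'],'wrist')
im,d,c=snap('s4',['yellow','green','orange'],'scene')
i2,d2,c2=snap('d4',['yellow','orange'],'side')
P=cloud(d,c); z=P[...,2]; m=(z>.046)&(z<.062)&(abs(P[...,0]-.477)<.12)&(abs(P[...,1]+.066)<.16)
print(cv2.minAreaRect(P[m][:,:2].astype(np.float32)*1000),np.median(z[m]))
A=np.c_[P[m][:,:2],np.ones(m.sum())]; print('tilt',np.linalg.lstsq(A,P[m][:,2],rcond=None)[0])
save(np.hstack([im[120:360,180:500],i2[120:360,200:520]]),'c4.png')
E
python3 p.py 0.675 0.002 0.15 77
```

```text
41.45 [ 0.4769 -0.0647  0.2055] [1.7995e+02 1.0000e-02 7.7000e+01] [-0.3 -0.  -0.4] 0.0428
yellow [567.1  51.6] 2173 [0.6756 0.0025 0.0241]
green [552.3 221.8] 1295 [ 0.6552 -0.1198  0.0241]
orange [268.4 136.7] 1161 [ 0.46   -0.0054  0.0722]
orange [362.3 136.9] 1144 [ 0.5187 -0.0188  0.0721]
orange [354.5 281.4] 434 [ 0.4939 -0.1217  0.0708]
41.5 [ 0.4766 -0.0647  0.2048] [-1.7995e+02 -1.0000e-02  7.7000e+01] [-0.3 -0.2  0.7] 0.0423
yellow [379. 253.] 167 [0.659  0.1145 0.0157]
yellow [342.9 281.4] 217 [0.6771 0.0021 0.0257]
green [286.9 308.1] 245 [ 0.6566 -0.1204  0.0252]
orange [233.5 240.7] 91 [ 0.494  -0.1267  0.0744]
41.55 [ 0.4765 -0.0646  0.2044] [-1.799e+02 -1.000e-02  7.700e+01] [-0.3 -0.4  0.1] 0.0423
yellow [287.9 221.3] 177 [0.6754 0.0037 0.0231]
yellow [255.1 266.9] 172 [0.6553 0.1164 0.013 ]
orange [405.8 209.4] 78 [ 0.4895 -0.11    0.0718]
((477.4374084472656, -65.16290283203125), (221.12025451660156, 127.54232025146484), 76.98409271240234) 0.052811757384867875
tilt [-0.00228059  0.00101017  0.05396567]
pos [ 0.4765 -0.0646  0.2044] [-1.799e+02 -1.000e-02  7.700e+01] gap 0.0423 F [-0.3 -0.4  0.1]
turn share 0.0 shift share x y z [0.2192 0.3568 0.1088]
```

View pics/c4.png

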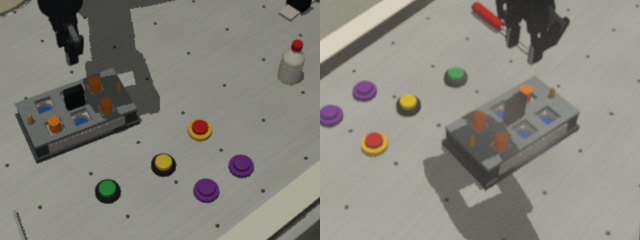

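The crop shows the keeper flush with the three knobs up through their windows, and the buttons, bottle and screwdriver untouched. I'll go to yellow with the fingers shut.

Call:
jog_arm(moves=[[[0.044, 0.0715, 0], 0], [[0.044, 0.0715, 0], 0], [[0.044, 0.0715, 0], 0], [[0.044, 0.0715, 0], 0], [[0.044, 0.0715, 0], 0], [[0, 0, 0.1], 0], [[0, 0, 0.1], 0], [[0, 0, 0.06], 0], [[0, 0, 0.03], 0], [[0, 0, 0], 0]], grip=0)

```text
t: 42.8
position: [0.6756, 0.0022, 0.0594]
orientation: [-179.9, 0.0, 77.0]
force: [0.7, 0.1, 1.0]
finger_gap: -0.0
grasp_force: 0.0
```

```bash
python3 w.py wy yellow; python3 p.py 0.6755 0.0025 0.0225 77
```

```text
42.85 [0.6762 0.0021 0.0607] [179.97  -0.    77.  ] [0.9 0.4 0.6] -0.0
yellow [219.5  47.1] 3801 [0.6584 0.1087 0.0141]
yellow [319.2 267.7] 3895 [0.6768 0.0035 0.024 ]
pos [0.6762 0.0021 0.0607] [179.97  -0.    77.  ] gap -0.0 F [0.9 0.4 0.6]
turn share -0.001 shift share x y z [ 0.0005 -0.0016  0.0765]
```

View pics/wy.png

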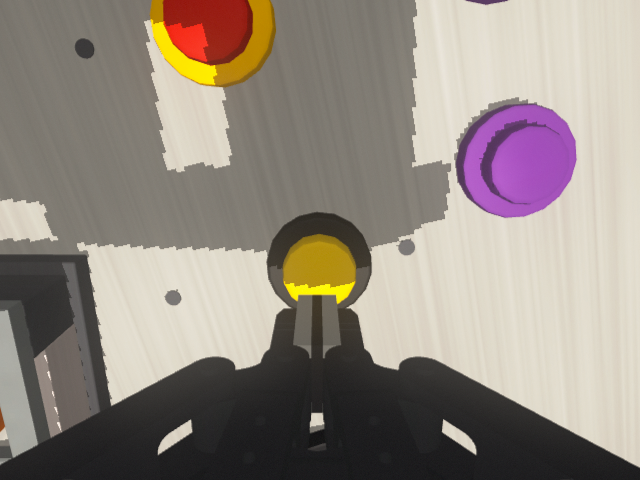

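The shut fingertips at (317,300) stand over the yellow button at (319,268) on its black station, clear of the stop at (210,20) and the purple look-alike at (515,160). Pressing yellow.

Call:
jog_arm(moves=[[[0, -0.001, 0.04], 0], [[0, 0, 0.025], 0], [[0, 0, 0.006], 0], [[0, 0, 0.006], 0], [[0, 0, 0.006], 0], [[0, 0, 0.005], 0], [[0, 0, 0.002], 0], [[0, 0, 0], 0], [[0, 0, 0], 0], [[0, 0, 0], 0]])

```text
t: 44.1
position: [0.6759, 0.0022, 0.0161]
orientation: [179.9, -0.0, 77.0]
force: [-0.5, 0.0, 5.9]
finger_gap: 0.0
grasp_force: 2.8
```

Call:
jog_arm(moves=[[[0, 0, 0.002], 0], [[0, 0, 0.001], 0], [[0, 0, 0], 0], [[0, 0, 0], 0], [[0, 0, 0], 0], [[0, 0, 0], 0], [[0, 0, 0], 0], [[0, 0, 0], 0], [[0, 0, 0], 0], [[0, 0, 0], 0]])

```text
t: 45.35
position: [0.6759, 0.0022, 0.0159]
orientation: [179.9, 0.0, 77.0]
force: [-3.9, -0.3, 13.7]
finger_gap: -0.0002
grasp_force: 7.2
```

Hit the stop, so yellow is fully pressed. On to green.

Call:
jog_arm(moves=[[[0, 0, -0.03], 0], [[0, 0, -0.06], 0], [[0, 0, 0], 0], [[-0.0825, 0.005, 0], 0], [[-0.0825, 0.005, 0], 0], [[-0.0825, 0.005, 0], 0], [[0, 0, 0], 0], [[0, 0, 0], 0], [[0, 0, 0], 0], [[0, 0, 0], 0]])

```text
t: 46.6
position: [0.655, -0.1189, 0.0587]
orientation: [-180.0, -0.0, 77.1]
force: [0.5, -0.7, -0.5]
finger_gap: -0.0
grasp_force: 0.0
```

```bash
python3 w.py wg green yellow
python3 - <<'E'
from w import *
snap('s5',['yellow','orange'],'scene')
E
python3 p.py 0.6555 -0.12 0.0155 77
```

```text
46.65 [ 0.655  -0.1192  0.0588] [-179.99   -0.     77.06] [ 0.5 -0.3 -0.3] 0.0001
green [318.8 270.2] 3666 [ 0.6558 -0.1191  0.024 ]
yellow [301.3   7. ] 871 [ 0.674  -0.0106  0.0236]
46.7 [ 0.655  -0.1193  0.0588] [180.    -0.    77.05] [ 0.   0.6 -1. ] 0.0
yellow [378.9 253.1] 167 [0.6593 0.1149 0.0154]
yellow [343.1 281.5] 171 [0.678  0.0025 0.0255]
orange [233.6 240.6] 92 [ 0.4939 -0.1272  0.0733]
pos [ 0.655  -0.1193  0.0588] [180.    -0.    77.05] gap 0.0 F [ 0.   0.6 -1. ]
turn share 0.007 shift share x y z [-0.0011  0.0012  0.0866]
```

Yellow is back up. Pressing green.

Call:
jog_arm(moves=[[[-0.001, 0.001, 0.04], 0], [[0, 0, 0.021], 0], [[0, 0, 0.006], 0], [[0, 0, 0.006], 0], [[0, 0, 0.006], 0], [[0, 0, 0.005], 0], [[0, 0, 0.004], 0], [[0, 0, 0.001], 0], [[0, 0, 0], 0], [[0, 0, 0], 0]])

```text
t: 47.95
position: [0.6556, -0.1207, 0.016]
orientation: [179.9, 0.0, 77.0]
force: [-3.7, 1.2, 12.3]
finger_gap: -0.0001
grasp_force: 6.0
```

Green is at its stop. I'll rise clear and check everything.

Call:
jog_arm(moves=[[[0, 0, -0.03], 0], [[0, 0, -0.06], 0], [[0, 0, -0.1], 0], [[0, 0, -0.1], 0], [[0, 0, -0.05], 0], [[0, 0, 0], 0], [[0, 0, 0], 0], [[0, 0, 0], 0], [[0, 0, 0], 0], [[0, 0, 0], 0]])

```text
t: 49.2
position: [0.6552, -0.1205, 0.1839]
orientation: [-180.0, -0.0, 77.0]
force: [-0.2, 0.2, -0.1]
finger_gap: -0.0002
grasp_force: 0.0
```

Run:
```python
from w import *
im,d,c=snap('s6',['yellow','green','orange'],'scene'); snap('d6',['yellow','orange'],'side')
P=cloud(d,c); z=P[...,2]; m=(z>.046)&(z<.062)&(abs(P[...,0]-.477)<.12)&(abs(P[...,1]+.066)<.16)
print(cv2.minAreaRect(P[m][:,:2].astype(np.float32)*1000),np.median(z[m]))
```

```text
49.25 [ 0.6552 -0.1206  0.184 ] [-179.97   -0.     77.  ] [-0.1 -0.2  0.5] -0.0003
yellow [379.  253.2] 168 [0.6585 0.1137 0.016 ]
yellow [343.1 281.5] 177 [0.678  0.0026 0.0262]
green [286.8 308.1] 246 [ 0.657  -0.1199  0.0258]
orange [233.5 240.7] 91 [ 0.4941 -0.1275  0.0737]
49.3 [ 0.6553 -0.1206  0.1841] [-179.99   -0.     77.  ] [-0.4  0.2 -0. ] 0.0
yellow [287.8 221.8] 164 [0.6749 0.0056 0.023 ]
yellow [254.8 266.9] 177 [0.6569 0.1165 0.0132]
orange [405.9 209.6] 79 [ 0.4884 -0.1108  0.0721]
orange [357.2 243.5] 57 [ 0.5187 -0.011   0.069 ]
orange [381.6 257.1] 97 [ 0.4591 -0.0028  0.0714]
((476.305419921875, -65.21298217773438), (220.93052673339844, 126.57144165039062), 77.50371551513672) 0.052747542176004636
```

View pics/s6.png

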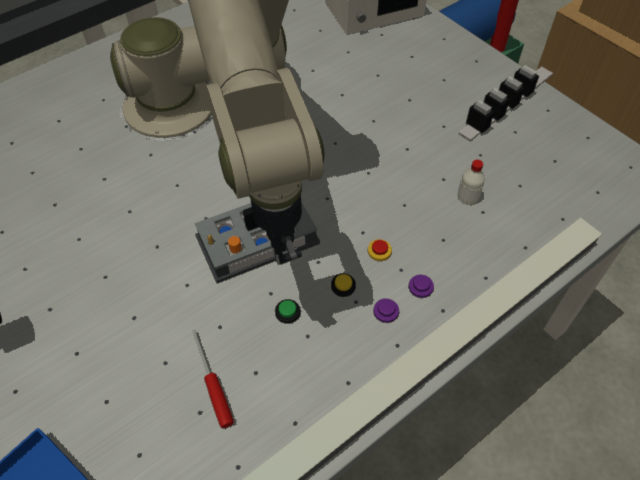

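The keeper is flush on the block at (257,236), and both buttons, green (288,310) and yellow (344,284), are up. The bottle and screwdriver are where they started, and the arm is clear. Handing in.

```bash
python3 -c "
from rig import manip
print(manip.hand_in())"
```

```text
the job is handed in; nothing more can be done
None
```

I handed the job in at about 49 s. All three lids are pressed home in cells 1, 2 and 6, the keeper is flush over the pins, and yellow then green were pressed fully and are back up; the hand-in returned no verdict.

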